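# Seal a well plate with the cap-strip roller

### The job

Slide the loose well plate along its nest, between the converging guides, until it is fully home against the end stop. Then take the hand roller from its sloping rest and roll it along the plate with a steady downward force of about 15 to 20 N, so that all eight cap strips are pressed down flush; press with the roller, not with the gripper, and do not crush the plate. Finally put the roller back in its rest, leaning as it was, and leave the glass beaker and the small amber vial standing where they are.

Things in the scene. Friction and masses are not known exactly. Their poses are not given: they have to be found in the camera images.
- nest: Fixed aluminium sealing nest, base 310 (x) by 190 (y) by 8 mm; origin: centre of its underside; +x is the way in. Steel guides, tops 19 mm above the origin: 158 mm apart at x = -40 mm, converging to 88.6 mm at x = +40, then parallel up to the end stop (face at x = +140, top at 25 mm). A plate that is home has its centre at x = 76 mm, y = 0.
- plate_center (a point): Centre of the loose white 48-well plate, 12 mm above its underside; x along its length, z up. 127.7 (x) by 85.5 (y) mm, about 0.4 kg; the lowest 6 mm is a skirt of that size, the walls above it are 122 by 80 mm. It lies on the nest's base (underside 8 mm above the nest's origin) at the open end, length roughly along nest x, and slides when pushed.
- plate: The same plate, origin at the centre of its underside, same axes. Eight rigid grey cap strips lie across it, each 12 mm (x) by 77 mm (y), 4 mm thick, at x = -45.5, -32.5, ... +45.5 mm. Plates come in different heights, unmeasured: strip tops stand 30 to 46 mm above the plate's underside when up (joint 0), the same for all eight, and 4 mm lower when fully down. The height must be felt or seen.
- rest: Fixed steel rest of the roller, base 110 by 130 mm. Origin: underside, straight below the seated wheel's axle. The seated wheel lies along y in a trough (two lips, 28 mm apart, tops 12 mm above the origin, on whose edges it sits) and the roller's yoke leans back to -x on a round bar along y (10 mm thick, centre at x = -26 mm, z = 50 mm).
- rest_seat (a point): Point of the rest, 26 mm above its origin, where the middle of the wheel's axle lies when the roller is seated.
- roller_grip (a point): Centre of the roller's flat black grip: 16 mm thick, 92 mm wide (along y), 66 mm long. Its plane holds the y axis and leans 30 degrees from z towards -x: the handle rises from the axle along (-0.5, 0, 0.866). In the rest this point's z is vertical, its axes those of the rest; so fingers must come in along the leaning grip and close on its thickness.
- roller_axle (a point): Middle of the roller's axle, 78 mm down the handle from roller_grip, same axes. The wheel is a hard rubber cylinder of radius 20 mm, 80 mm long along y, turning freely. Up the handle from the axle: yoke (10 mm thick, 100 mm wide) with its crossbar at 29 to 39 mm, then the grip, 39 to 105 mm.
- roller: The whole roller with its wheel, about 0.5 kg, its centre of mass near the wheel; origin and axes as roller_axle.
- wheel (a joint): Turning angle of the roller's wheel about its axle, rad, 0 at the start; rolling along 20 mm turns it by 1 rad.
- strip1 (a joint): Cap strip at x = -45.5 mm on the plate: 0 fully up, 0.004 m fully down and flush. It moves down against a friction of about 7 N and stays where it is left.
- strip2 (a joint): Cap strip at x = -32.5 mm on the plate: 0 fully up, 0.004 m fully down and flush. It moves down against a friction of about 7 N and stays where it is left.
- strip3 (a joint): Cap strip at x = -19.5 mm on the plate: 0 fully up, 0.004 m fully down and flush. It moves down against a friction of about 7 N and stays where it is left.
- strip4 (a joint): Cap strip at x = -6.5 mm on the plate: 0 fully up, 0.004 m fully down and flush. It moves down against a friction of about 7 N and stays where it is left.
- strip5 (a joint): Cap strip at x = 6.5 mm on the plate: 0 fully up, 0.004 m fully down and flush. It moves down against a friction of about 7 N and stays where it is left.
- strip6 (a joint): Cap strip at x = 19.5 mm on the plate: 0 fully up, 0.004 m fully down and flush. It moves down against a friction of about 7 N and stays where it is left.
- strip7 (a joint): Cap strip at x = 32.5 mm on the plate: 0 fully up, 0.004 m fully down and flush. It moves down against a friction of about 7 N and stays where it is left.
- strip8 (a joint): Cap strip at x = 45.5 mm on the plate: 0 fully up, 0.004 m fully down and flush. It moves down against a friction of about 7 N and stays where it is left.
- beaker: Bystander, to be left standing: glass beaker, 64 mm across, 75 mm tall; origin at the centre of its underside.
- vialjar: Bystander, to be left standing: small amber vial, 28 mm across, 42 mm tall; origin at the centre of its underside.
Things that resemble listed ones, but are neither listed nor needed, are in the scene too. What is shaped like the plate but yellow is not meant.

How it is judged:
On the way, in this order (a step that is already met when the one before it is completed fails the run):
1. the plate is home in the nest, against the stop and straight (x of plate_center in the frame of nest above 0.073 m and y of plate_center in the frame of nest between -0.004 and 0.004 m and angle between the x axis of plate and the x axis of nest, either way round below 0.07 rad), for 0.2 s.
2. the roller is rolling on the plate: pressed on it, its wheel turned by over 1.5 rad (contact force between roller and plate above 2 N and (value of joint wheel above 1.5 rad or value of joint wheel below -1.5 rad)).
3. all eight strips are pressed down (value of joint each of strip1, strip2, strip3, strip4, strip5, strip6, strip7, strip8 above 0.003 m), for 0.2 s.
At the end, for the whole second after the job is handed in: The plate is home (centre within 4 mm of its home place along the nest and across, within 4 degrees), all eight strips are at least 3 of 4 mm down, the roller is back in its rest (axle within 10 mm of the seat, lean within 0.2 rad of its first lean) and everything is at rest (all of step 3 and x of plate_center in the frame of nest above 0.072 m and y of plate_center in the frame of nest between -0.004 and 0.004 m and angle between the x axis of plate and the x axis of nest, either way round below 0.07 rad and distance between roller_axle and rest_seat below 0.01 m and angle between roller's own z axis and vertical below 0.2 rad and linear speed of each of roller, plate below 0.02 m/s); the robot touches nothing.
It fails at once if the beaker or the vial is pushed or knocked 30 mm away (distance of any of beaker, vialjar from where it was at the start of the episode above 0.03 m).
It fails at once if the roller crushes the plate (over 35 N) (contact force between roller and plate above 35 N).
It fails at once if a strip is pressed by the gripper (over 4 N) (contact force between the fingers and strip1 above 4 N or contact force between the fingers and strip2 above 4 N or contact force between the fingers and strip3 above 4 N or contact force between the fingers and strip4 above 4 N or contact force between the fingers and strip5 above 4 N or contact force between the fingers and strip6 above 4 N or contact force between the fingers and strip7 above 4 N or contact force between the fingers and strip8 above 4 N).
It also fails if it takes over 72 s, if anything falls off the work surface, if the arm or the gripper's body presses on something with over 40 N, if the wrist force passes 120 N, or if a joint passes its speed limit or range.

### The arm

A 6-joint arm with a two-finger parallel gripper is mounted at the origin on the work surface. World frame = base frame: x ahead of the robot, y to its left, z up, the work surface at z = 0. Lengths are in m, angles in rad, forces in N, time in s.
With the tool pointing down it reaches from about 0.375 to 0.925 m from the base axis. Payload 5.7 kg.
Tool frame: the origin (TCP) lies at the very end of the fingers, on their centre line; the grasp point (between the pads) lies 19 mm behind it (env.hold_point_z is the distance from the TCP to the grasp point, in m); z points along the fingers, y is the line along which they close (so a half turn about z gives the same grasp; the last joint's range is limited). The gripper opens to 85 mm and grips with 20 to 120 N. Pads are 22 mm wide; open, the fingers measure 114 mm over their backs; the gripper's body (76 mm by 85 mm) begins 54 mm behind the grasp point. The pads swing forward as they close: fully open they stand 13 mm farther back than shut.
Start: joints at [1.152, 0.359, 1.51, -0, 1.272, -0.115], TCP at [0.179, 0.572, 0.231] pointing down, gripper open.
Joint ranges: [-2.97, 2.97], [-1.01, 2.36], [0.21, 2.38], [-0.96, 4.11], [0.2, 2.71], [-2.98, 2.98]. Speed limits (rad/s): [2.39, 2.39, 3.14, 3.14, 3.14, 3.14].

### API

Orientations are given as [roll, pitch, yaw] about the fixed x, y, z axes, in that order (R = Rz(yaw) Ry(pitch) Rx(roll)).
In Python, from workcell import env gives the robot as it stands. The module is installed in compiled form; this text tells all that it offers.
- The arm moves only by the shell command python3 -m handwheel 'ROWS' [FORCE]. ROWS is JSON, a list of rows, each a list of 3 entries, a list of its own where there are three numbers: the gripper's target within -1 to 1 (shut at 1, half-way at 0, fully open at -1), then the shift along the tool's x, y, z normalised to -1 to 1, where 1 is 0.8 m, then the turn, a rotation vector about the tool's x, y, z normalised to -1 to 1, where 1 is 45 degrees. In form: [[gripper, [dx, dy, dz], [rx, ry, rz]], ...]. A call has 1 to 8 rows; each row is the pose to reach, as a shift and turn from the pose commanded when the call began, along the tool's axes at that moment; what a row does not reach only later rows make up. A row lasts 1/12 s, in which the tool goes at most 41.7 mm and 7.16 degrees, less where a joint would pass 70% of its speed; a pose out of reach is approached as far as the arm can. A call with a number of a shift or a turn outside -1 to 1 is refused whole. A call with a gripper value outside its range is refused whole. The fingers move at their own pace and stop on an object; FORCE is the grip in N (left out, the last holds). Time passes only in rows, so rows that repeat a pose let the fingers close. It gives the time, the measured TCP pose, the force, the opening and the grip force at its end, in the units of the state.
- env.state(): the state, without advancing time (a new reading comes with each control period).
- env.capture(name): name is "scene" or "side" or "wrist"; returns (picture, depth): 400x640x3 uint8, red, green, blue; 400x640 float32, m along the optical axis (not along the pixel's ray), 0 where there is no reading.
- env.calibration(name): a dict with "K" (3x3 intrinsics, pixels), "pose" (4x4, takes a point from camera to world coordinates). Camera axes: x right, y down, z forward; pixel columns grow to the right and rows downward; lengths in m; the calibration is good to about 2 mm. A picture is of the moment at which its call begins: read the wrist's pose just before it. calibration takes no time and is no camera call; for the wrist camera it gives the pose at the moment of the call.
- env.finish_job(): hands the job in; it is judged then, once.
The state is a dict: "t": time; "q": joint angles; "joint_velocities": joint speeds; "joint_torque": joint torques, N m; "eef_pos": TCP position; "tool_rot": TCP orientation; "force": force on the tool from outside, world axes, zero at the start; "wrist_torque": the same for the moment, N m; "width": finger opening in m; "finger_force": force on a finger pad.
Only numpy, scipy, OpenCV 4.12 (cv2) and the standard library are available. Lean on these libraries where they do the work, as an engineer would, in place of code of your own. Each camera call takes 0.05 s, during which the arm holds its last target. There are 200 camera calls.

## Working session

There is one attempt and no reset: what is moved stays moved. The work goes in short steps, Python scripts to look and compute and a shell command to move; the robot and the scene stay as the last step left them, time stands still between calls to the robot, and variables do not carry over. Pictures are saved under pics/ and viewed, at most 10 in all, crops included, and the job is handed in when it is done.

```bash
mkdir -p pics; cat > h.py <<'E'
import numpy as np, cv2
from workcell import env
from scipy.spatial.transform import Rotation as R
def cap(n,f=None):
    cal=env.calibration(n); p,d=env.capture(n)
    if f: cv2.imwrite('pics/'+f,p[:,:,::-1])
    np.savez('last_%s.npz'%n,p=p,d=d,K=cal['K'],T=cal['pose']); return p,d,cal
def cloud(n):
    z=np.load('last_%s.npz'%n); d=z['d'];K=z['K'];T=z['T']
    v,u=np.mgrid[:400,:640]
    P=np.stack([(u-K[0,2])/K[0,0]*d,(v-K[1,2])/K[1,1]*d,d],-1)
    W=P@T[:3,:3].T+T[:3,3]; W[d==0]=np.nan
    return W,z['p']
def tcp():
    s=env.state(); return np.array(s['eef_pos']),R.from_euler('xyz',s['tool_rot']),s
def plan(p,rot=None):
    """normalised shift/turn from current measured pose to world p, rotation rot"""
    e,r,s=tcp(); sh=r.inv().apply(np.array(p)-e)/0.8
    rv=(r.inv()*rot).as_rotvec()/(np.pi/4) if rot is not None else np.zeros(3)
    print('shift',sh.round(4),'turn',rv.round(4),'rows~',np.linalg.norm(sh)*.8/.0417,np.linalg.norm(rv)*45/7.16)
E
python3 - <<'E'
from h import *
a=cap('scene','scene.png');b=cap('side','side.png')
for n in('scene','side'):print(env.calibration(n)['pose'].round(3).tolist())
print(env.state())
E
```

```text
[[0.626, 0.474, -0.619, 1.042], [0.78, -0.392, 0.489, -0.489], [-0.011, -0.788, -0.615, 0.578], [0.0, 0.0, 0.0, 1.0]]
[[-0.958, -0.201, 0.205, 0.339], [-0.287, 0.62, -0.731, 0.687], [0.02, -0.759, -0.651, 0.752], [0.0, 0.0, 0.0, 1.0]]
{'t': 0.1, 'q': array([ 1.15190560e+00,  3.59426862e-01,  1.51130699e+00, -4.54064282e-05,
        1.27250620e+00, -1.15126835e-01]), 'joint_velocities': array([ 0.00150339, -0.00122146, -0.00279584,  0.00026948,  0.00010161,
       -0.00143298]), 'joint_torque': array([-1.75958753e-04, -5.28649378e+01, -2.79350227e+01, -7.58576698e-05,
        5.15244014e-03, -3.44785849e-05]), 'eef_pos': array([0.17925903, 0.57196255, 0.23054783]), 'tool_rot': array([-3.13995117e+00, -1.46149912e-04,  2.83784202e+00]), 'force': array([0.12390556, 0.7134267 , 0.07603841]), 'wrist_torque': array([-0.00258756, -0.00420227, -0.0046566 ]), 'finger_force': 0.0, 'width': 0.08585702718127122}
```

View pics/scene.png

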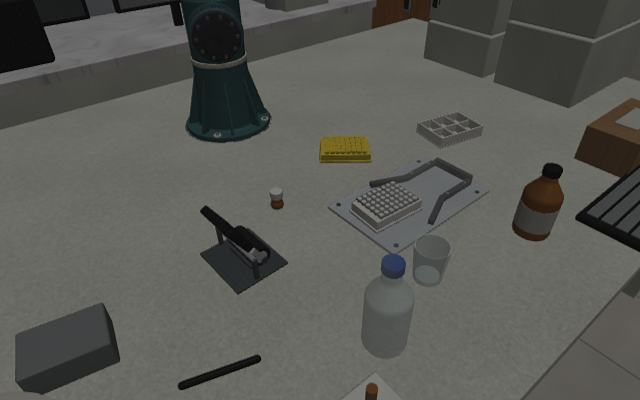

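View pics/side.png

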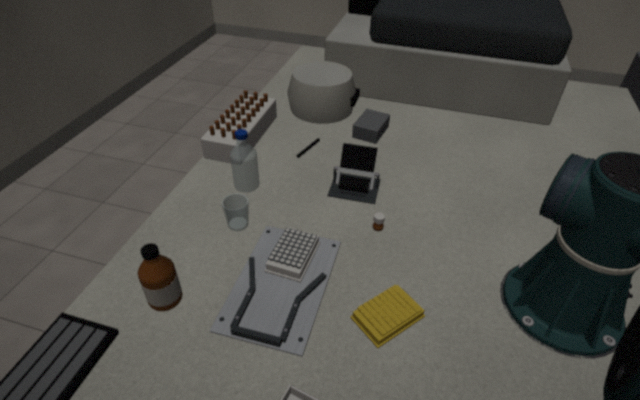

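The scene view shows the white plate at (386,205) on the nest, which spans (330..490,160..250). The roller is on its rest at (240,240), the vial at (277,197) and the beaker at (431,260). Lookalikes for the plate are the yellow plate (345,148) and the grey 6-well box (450,128). For the roller, they are the black rod (220,372) and the grey block (67,348). I choose the white plate on the nest and the leaning black grip. In the side view the plate is at (293,252) and the roller at (357,165).

```bash
cat > m.py <<'E'
from h import *
for n,pts in (('scene',dict(plate=(386,205),nestcorner=[(331,207),(395,250),(489,190),(420,159)],rest=[(202,258),(240,291),(287,262)],vial=(277,192),beaker=(431,240),grip=(222,222))),
              ('side',dict(plate=(293,252),grip=(358,157),vial=(379,218),rest=[(330,195),(377,200)],nest=[(265,228),(341,240),(217,332),(300,353)]))):
    W,p=cloud(n)
    for k,v in pts.items():
        for u,w in (v if isinstance(v,list) else [v]): print(n,k,(u,w),np.nanmedian(W[w-1:w+2,u-1:u+2].reshape(-1,3),0).round(4))
W=np.concatenate([cloud(n)[0].reshape(-1,3) for n in('scene','side')])
np.save('W.npy',W)
big=[]
for n in('scene','side'):
    p=np.load('last_%s.npz'%n)['p']; 
cs=cv2.imread('pics/scene.png')[140:300,190:500]; cv2.imwrite('pics/c1.png',cv2.resize(cs,(775,400),interpolation=cv2.INTER_CUBIC))
E
python3 m.py
```

```text
scene plate (386, 205) [0.5937 0.0279 0.0433]
scene nestcorner (331, 207) [ 0.4952 -0.0325  0.0085]
scene nestcorner (395, 250) [ 0.6704 -0.0222  0.0081]
scene nestcorner (489, 190) [ 0.6676  0.2839 -0.    ]
scene nestcorner (420, 159) [0.4911 0.2541 0.0096]
scene rest (202, 258) [ 0.4538 -0.3092  0.0011]
scene rest (240, 291) [ 0.5692 -0.2962  0.0051]
scene rest (287, 262) [ 0.564  -0.1942  0.0036]
scene vial (277, 192) [ 0.419  -0.1144  0.0426]
scene beaker (431, 240) [7.28e-01 1.00e-04 6.26e-02]
scene grip (222, 222) [ 0.5202 -0.2838  0.1199]
side plate (293, 252) [0.5718 0.0643 0.0415]
side grip (358, 157) [ 0.505  -0.2674  0.0914]
side vial (379, 218) [ 0.4114 -0.1028  0.0417]
side rest (330, 195) [ 0.5584 -0.1952  0.0036]
side rest (377, 200) [ 0.4345 -0.2177 -0.0006]
side nest (265, 228) [ 0.6743 -0.0213  0.0078]
side nest (341, 240) [ 4.879e-01 -4.390e-02 -1.000e-04]
side nest (217, 332) [0.6539 0.2773 0.006 ]
side nest (300, 353) [0.4857 0.2722 0.0069]
```

View pics/c1.png

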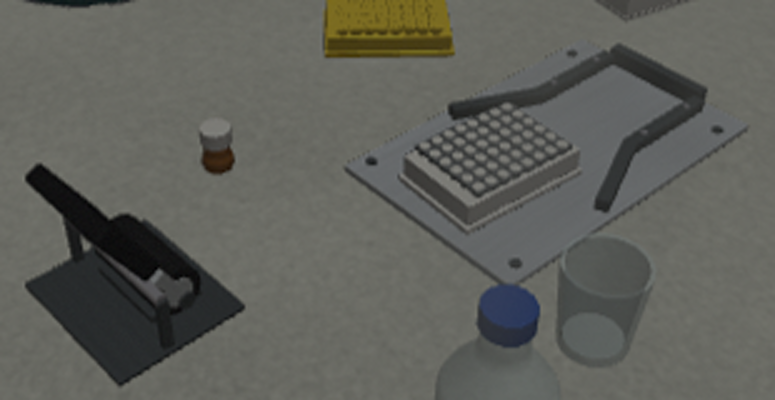

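The crop confirms the choice: the white plate is skewed at the open end, the guides converge up and to the right, and the roller leans to the lower left of the image. Next I fit the poses.

```bash
cat > fit.py <<'E'
from h import *
W=np.load('W.npy'); W=W[~np.isnan(W).any(1)]
def sel(x0,x1,y0,y1,z0,z1,A=W): return A[(A[:,0]>x0)&(A[:,0]<x1)&(A[:,1]>y0)&(A[:,1]<y1)&(A[:,2]>z0)&(A[:,2]<z1)]
def rect(A):return cv2.minAreaRect(A[:,:2].astype(np.float32)*1000)
for nm,n in (('scene',0),('side',1)):
    A=cloud(nm)[0].reshape(-1,3);A=A[~np.isnan(A).any(1)]
    print(nm,'table z',np.median(sel(.45,.6,-.15,-.08,-.02,.02,A)[:,2]))
    N=sel(.44,.70,-.08,.32,.005,.013,A); print('nest',len(N),rect(N),np.median(N[:,2]))
    P=sel(.5,.66,-.05,.14,.028,.07,A); print('plate top',len(P),rect(P),np.percentile(P[:,2],[5,25,50,75,90,97]))
    Q=sel(.44,.68,.08,.3,.014,.03,A); print('guides',len(Q),rect(Q),np.median(Q[:,2]))
    B=sel(.42,.60,-.34,-.15,.002,.008,A); print('restbase',len(B),rect(B))
    G=sel(.42,.60,-.40,-.15,.07,.18,A); print('grip',len(G),rect(G),G.min(0),G.max(0))
    c=G.mean(0);u,s,vt=np.linalg.svd(G-c,full_matrices=False);print(' c',c.round(4),'n',vt[2].round(3),'s',s.round(3))
    V=sel(.37,.46,-.15,-.06,.02,.06,A);print('vial',rect(V))
    Bk=sel(.67,.8,-.06,.06,.02,.09,A);print('beaker',rect(Bk))
# top-down picture
im=np.zeros((500,800),np.uint8)
k=(W[:,0]>.38)&(W[:,0]<.78)&(W[:,1]>-.36)&(W[:,1]<.32)&(W[:,2]>-.01)&(W[:,2]<.16)
A=W[k];im[((A[:,0]-.36)*1100).astype(int),((A[:,1]+.38)*1100).astype(int)]=np.clip(40+A[:,2]*2500,0,255)
cv2.imwrite('pics/top.png',cv2.applyColorMap(im,cv2.COLORMAP_JET))
E
python3 fit.py
```

```text
scene table z 0.0004670643714406175
nest 4882 ((577.1812133789062, 120.46858978271484), (192.3814239501953, 311.4734191894531), 1.1063001155853271) 0.008385651321989818
plate top 1695 ((577.4043579101562, 47.373321533203125), (124.19754791259766, 80.90177917480469), 87.69145202636719) [0.03115301 0.03673384 0.04200497 0.04294624 0.04368563 0.04422413]
guides 1050 ((577.4039306640625, 177.47872924804688), (194.300048828125, 181.05853271484375), 89.92704010009766) 0.019379038395139714
restbase 2096 ((510.4211730957031, -244.98486328125), (189.80064392089844, 179.0813446044922), 89.91497802734375)
grip 656 ((504.8430480957031, -273.2919006347656), (93.35972595214844, 42.74952697753906), 2.7184207439422607) [ 0.45854126 -0.29635136  0.07006029] [ 0.55219846 -0.25059274  0.1213817 ]
 c [ 0.5202 -0.2808  0.1073] n [ 0.009 -0.817 -0.576] s [0.782 0.384 0.121]
vial ((412.6369323730469, -113.73749542236328), (25.828275680541992, 26.46795082092285), 60.94072341918945)
beaker ((745.9324951171875, -20.305694580078125), (62.06975173950195, 64.28119659423828), 45.87586975097656)
side table z -0.00
[... 367 characters left out ...]
, 178.6776580810547), (177.18963623046875, 192.92967224121094), 2.1114540100097656) 0.018896179271964852
restbase 613 ((510.18194580078125, -245.94850158691406), (186.03860473632812, 177.7520751953125), 89.69269561767578)
grip 775 ((505.6263122558594, -271.0142822265625), (92.28861999511719, 43.50210952758789), 3.6188182830810547) [ 0.45910565 -0.2937656   0.0701449 ] [ 0.55244952 -0.24810081  0.12265039]
 c [ 0.5044 -0.2683  0.0955] n [-0.048  0.852  0.521] s [0.741 0.472 0.067]
vial ((413.06298828125, -111.3531494140625), (25.385784149169922, 28.787738800048828), 50.715518951416016)
beaker ((747.2589111328125, -20.60077667236328), (60.92820739746094, 65.16706848144531), 23.425390243530273)
```

View pics/top.png

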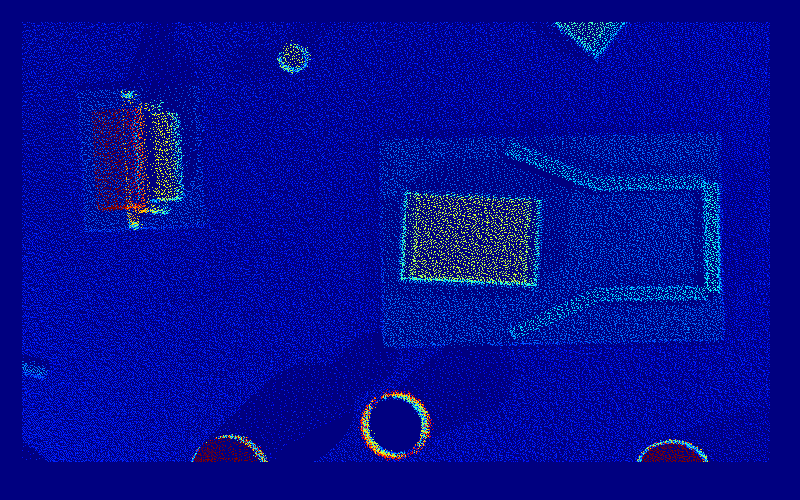

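The top-down map shows the nest with a yaw of about 91° and the plate skewed about 4° at its open end. The rest's +x points along world +y, and its handle leans to −y. I push with half-open fingers, 2 contacts, to straighten the plate.

```bash
python3 - <<'E'
from h import *
plan([.581,-.044,.10],R.from_euler('xyz',[np.pi,0,1.59]))
E
```

```text
shift [-0.7095 -0.5842  0.164 ] turn [-1.9000e-03  1.1000e-03  1.5888e+00] rows~ 17.911091143254648 9.985494724885822
```

```bash
python3 -m handwheel '[[0.3,[-0.35,-0.29,0.05],[0,0,0.8]],[0.3,[-0.35,-0.29,0.05],[0,0,0.8]],[0.3,[-0.35,-0.29,0.05],[0,0,0.8]],[0.3,[-0.35,-0.29,0.05],[0,0,0.8]],[0.3,[-0.35,-0.29,0.05],[0,0,0.8]],[0.3,[-0.35,-0.29,0.05],[0,0,0.8]],[0.3,[-0.35,-0.29,0.05],[0,0,0.8]],[0.3,[-0.35,-0.29,0.05],[0,0,0.8]]]' 60; python3 - <<'E'
from h import *
print(env.state()['q'])
plan([.581,-.044,.10],R.from_euler('xyz',[np.pi,0,1.59]))
E
```

```text
t: 0.77
eef_pos: [0.3601, 0.2926, 0.1945]
tool_rot: [-3.141, 0.0, 2.21]
force: [0.0, 0.4, -0.5]
width: 0.0295
finger_force: 0.0
[ 5.33319732e-01  2.04671401e-01  1.83968051e+00 -8.80105814e-05
  1.09750522e+00 -1.05634576e-01]
shift [-0.5024 -0.0292  0.1182] turn [-3.000e-04  2.000e-04  7.891e-01] rows~ 9.917153274555956 4.959692489264086
```

```bash
python3 -m handwheel '[[0.3,[-0.4,-0.023,0.06],[0,0,0.79]],[0.3,[-0.4,-0.023,0.06],[0,0,0.79]],[0.3,[-0.4,-0.023,0.06],[0,0,0.79]],[0.3,[-0.4,-0.023,0.06],[0,0,0.79]],[0.3,[-0.4,-0.023,0.06],[0,0,0.79]],[0.3,[-0.4,-0.023,0.06],[0,0,0.79]],[0.3,[-0.4,-0.023,0.06],[0,0,0.79]],[0.3,[-0.4,-0.023,0.06],[0,0,0.79]]]'; python3 - <<'E'
from h import *
plan([.581,-.044,.018],R.from_euler('xyz',[np.pi,0,1.59]))
E
```

```text
t: 1.43
eef_pos: [0.537, 0.0236, 0.1462]
tool_rot: [3.141, 0.001, 1.588]
force: [1.1, 0.2, 0.4]
width: 0.0299
finger_force: 0.0
shift [-0.0854  0.0535  0.1604] turn [ 0.0003  0.0008 -0.0028] rows~ 3.6334626738981504 0.018312065560820014
```

```bash
python3 -m handwheel '[[0.3,[-0.0854,0.0535,0],[0,0,0]],[0.3,[-0.0854,0.0535,0],[0,0,0]],[0.3,[-0.0854,0.0535,0],[0,0,0]],[0.3,[-0.0854,0.0535,0.08],[0,0,0]],[0.3,[-0.0854,0.0535,0.12],[0,0,0]],[0.3,[-0.0854,0.0535,0.14],[0,0,0]],[0.3,[-0.0854,0.0535,0.15],[0,0,0]],[0.3,[-0.0854,0.0535,0.15],[0,0,0]]]'; python3 - <<'E'
from h import *
plan([.581,-.044,.018],R.from_euler('xyz',[np.pi,0,1.59]))
p,d,c=cap('side','push0.png')
cv2.imwrite('pics/c2.png',cv2.resize(p[180:370,190:390,::-1],(600,570)))
E
```

```text
t: 2.1
eef_pos: [0.5773, -0.0404, 0.0244]
tool_rot: [-3.136, -0.001, 1.589]
force: [-0.1, -0.2, 0.4]
width: 0.03
finger_force: 0.0
shift [-0.0046  0.0046  0.008 ] turn [-0.0074 -0.0014 -0.0013] rows~ 0.19743336985060844 0.04818913894450204
```

View pics/c2.png

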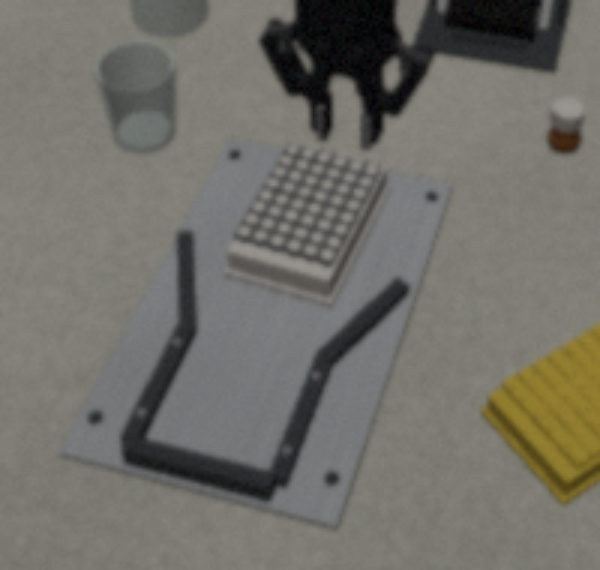

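The two fingertips stand just behind the plate's open end, at about (340,140) in the crop, and are centred on it. I start pushing.

```bash
python3 -m handwheel '[[0.3,[0,0.0046,0.006],[0,0,0]],[0.3,[0.01,0.0046,0.006],[0,0,0]],[0.3,[0.02,0.0046,0.006],[0,0,0]],[0.3,[0.03,0.0046,0.006],[0,0,0]],[0.3,[0.04,0.0046,0.006],[0,0,0]],[0.3,[0.05,0.0046,0.006],[0,0,0]],[0.3,[0.06,0.0046,0.006],[0,0,0]],[0.3,[0.07,0.0046,0.006],[0,0,0]]]'; python3 -m handwheel '[[0.3,[0.01,0,0],[0,0,0]],[0.3,[0.02,0,0],[0,0,0]],[0.3,[0.03,0,0],[0,0,0]],[0.3,[0.04,0,0],[0,0,0]],[0.3,[0.05,0,0],[0,0,0]],[0.3,[0.06,0,0],[0,0,0]],[0.3,[0.07,0,0],[0,0,0]],[0.3,[0.08,0,0],[0,0,0]]]'
```

```text
t: 2.82
eef_pos: [0.583, 0.0154, 0.0226]
tool_rot: [3.14, 0.001, 1.59]
force: [2.8, -9.1, 3.3]
width: 0.0296
finger_force: 4.8
t: 3.48
eef_pos: [0.5825, 0.0795, 0.0224]
tool_rot: [3.139, 0.001, 1.589]
force: [3.3, -5.2, 1.0]
width: 0.03
finger_force: 2.5
```

```bash
python3 -m handwheel '[[0.3,[0.008,-0.002,0],[0,0,0]],[0.3,[0.016,-0.003,0],[0,0,0]],[0.3,[0.024,-0.004,0],[0,0,0]],[0.3,[0.032,-0.004,0],[0,0,0]],[0.3,[0.038,-0.004,0],[0,0,0]],[0.3,[0.043,-0.004,0],[0,0,0]],[0.3,[0.046,-0.004,0],[0,0,0]],[0.3,[0.049,-0.004,0],[0,0,0]]]'; python3 -m handwheel '[[0.3,[0.003,0,0],[0,0,0]],[0.3,[0.006,0,0],[0,0,0]],[0.3,[0.008,0,0],[0,0,0]],[0.3,[0.008,0,0],[0,0,0]]]'
```

```text
t: 4.15
eef_pos: [0.5772, 0.1185, 0.022]
tool_rot: [-3.141, 0.0, 1.589]
force: [1.8, -4.5, -0.8]
width: 0.0297
finger_force: 1.8
t: 4.48
eef_pos: [0.5767, 0.125, 0.0219]
tool_rot: [-3.141, -0.0, 1.589]
force: [0.4, -1.5, 0.8]
width: 0.03
finger_force: 0.6
```

```bash
python3 -m handwheel '[[0.3,[0.002,0,0],[0,0,0]],[0.3,[0.004,0,0],[0,0,0]],[0.3,[0.006,0,0],[0,0,0]],[0.3,[0.006,0,0],[0,0,0]]]';python3 -m handwheel '[[0.3,[0.002,0,0],[0,0,0]],[0.3,[0.004,0,0],[0,0,0]],[0.3,[0.005,0,0],[0,0,0]],[0.3,[0.005,0,0],[0,0,0]]]'
```

```text
t: 4.82
eef_pos: [0.5767, 0.1261, 0.022]
tool_rot: [-3.14, 0.005, 1.591]
force: [2.3, -17.3, 1.2]
width: 0.03
finger_force: 8.9
t: 5.15
eef_pos: [0.5767, 0.1264, 0.0221]
tool_rot: [-3.14, 0.01, 1.592]
force: [2.4, -32.8, 4.1]
width: 0.0299
finger_force: 16.7
```

The plate is against the stop: 33 N of resistance and a TCP of y=0.126, against a predicted 0.125. I back off, lift and go look at the roller.

```bash
python3 -m handwheel '[[0.3,[-0.012,0,0],[0,0,0]],[0.3,[-0.04,0,0],[0,0,0]],[0.3,[-0.05,0,-0.04],[0,0,0]],[0.3,[-0.06,0,-0.09],[0,0,0]],[0.3,[-0.09,0,-0.14],[0,0,0]],[0.3,[-0.14,-0.01,-0.19],[0,0,0]],[0.3,[-0.19,-0.02,-0.23],[0,0,0]],[-1,[-0.23,-0.03,-0.26],[0,0,0]]]'; python3 - <<'E'
from h import *
plan([.50,-.20,.28],R.from_euler('xyz',[np.pi,0,1.59]))
c=env.calibration('wrist');e,r,s=tcp();print(r.inv().apply(c['pose'][:3,3]-e),(r.inv()*R.from_matrix(c['pose'][:3,:3])).as_matrix().round(2).tolist())
E
```

```text
t: 5.82
eef_pos: [0.56, -0.0282, 0.2135]
tool_rot: [-3.141, -0.001, 1.59]
force: [-0.1, 0.4, 1.1]
width: 0.0408
finger_force: 0.0
shift [-0.2132 -0.0793 -0.0834] turn [-0.001  -0.0018  0.0001] rows~ 4.646768242635025 0.012893268090280885
[ 0.06895268 -0.00030959 -0.14282679] [[0.0, -0.96, -0.28], [1.0, 0.0, 0.0], [-0.0, -0.28, 0.96]]
```

```bash
python3 -m handwheel '[[-1,[-0.05,-0.012,-0.02],[0,0,0]],[-1,[-0.1,-0.025,-0.04],[0,0,0]],[-1,[-0.15,-0.04,-0.06],[0,0,0]],[-1,[-0.2,-0.055,-0.08],[0,0,0]],[-1,[-0.25,-0.07,-0.08],[0,0,0]],[-1,[-0.3,-0.07,-0.08],[0,0,0]],[-1,[-0.3,-0.07,-0.08],[0,0,0]],[-1,[-0.3,-0.07,-0.08],[0,0,0]]]'; cat > rol.py <<'E'
from h import *
p,d,c=cap('wrist','w1.png')
A=cloud('wrist')[0].reshape(-1,3);A=A[~np.isnan(A).any(1)]
def sel(x0,x1,y0,y1,z0,z1): return A[(A[:,0]>x0)&(A[:,0]<x1)&(A[:,1]>y0)&(A[:,1]<y1)&(A[:,2]>z0)&(A[:,2]<z1)]
def rect(A):return cv2.minAreaRect(A[:,:2].astype(np.float32)*1000)
print('table',np.median(sel(.4,.44,-.3,-.2,-.02,.02)[:,2]))
B=sel(.42,.59,-.335,-.17,.0025,.009);print('base',len(B),rect(B),np.median(B[:,2]))
for z0,z1 in ((.08,.1),(.1,.115),(.115,.14),(.075,.14)):
    G=sel(.42,.60,-.40,-.15,z0,z1);print('grip',z0,len(G),rect(G))
G=sel(.42,.60,-.40,-.15,.075,.14);
h=G[:,2].max();print('zmax',np.percentile(G[:,2],[95,99,100]))
c0=G.mean(0);u,s,vt=np.linalg.svd(G-c0,full_matrices=False);print(c0,vt[2],s)
np.save('G.npy',G)
Wh=sel(.45,.57,-.25,-.17,.03,.06);print('wheel',len(Wh),rect(Wh),Wh[:,2].max())
E
python3 rol.py
```

```text
t: 6.48
eef_pos: [0.5087, -0.2713, 0.2756]
tool_rot: [-3.141, -0.001, 1.585]
force: [0.7, 0.2, -0.6]
width: 0.0856
finger_force: 0.0
table 5.464804583249494e-05
base 2667 ((507.166015625, -255.7992401123047), (160.69444274902344, 159.2682342529297), 2.309168815612793) 0.006078222209373096
grip 0.08 1330 ((503.8492431640625, -264.8642272949219), (91.93163299560547, 14.10883903503418), 2.7171874046325684)
grip 0.1 1329 ((504.6398010253906, -282.583740234375), (92.04844665527344, 25.960927963256836), 2.8089654445648193)
grip 0.115 1237 ((504.6435241699219, -285.9891662597656), (91.44303894042969, 16.225923538208008), 2.0280981063842773)
grip 0.075 4192 ((504.2814025878906, -275.1781921386719), (92.058349609375, 40.789337158203125), 2.8089654445648193)
zmax [0.11935649 0.12022083 0.12140634]
[ 0.50441576 -0.27434113  0.10326551] [-0.04228254  0.79996029  0.59856137] [1.69423065 1.10378656 0.19697624]
wheel 2511 ((502.2969970703125, -233.151123046875), (103.34561157226562, 33.33692932128906), 1.2427269220352173) 0.05995313767615024
```

View pics/w1.png

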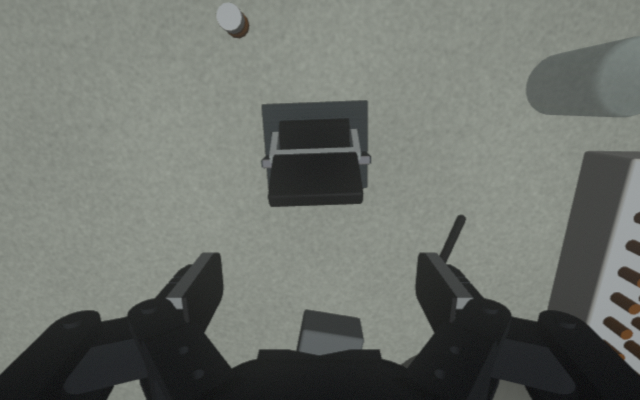

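The wrist view shows the roller in its rest: grip at (315,180), wheel at (315,133), vial at (232,18). The measured grip top at 0.120 m matches the 0.121 expected, with the axle at (0.5026,−0.237,0.026) and a yaw of 92.7°. Next I compute the leaning grasp.

```bash
cat >> h.py <<'E'
def lean(yawdeg,extra=0):
    a=np.radians(yawdeg); rx=np.array([np.cos(a),np.sin(a),0]); ry=np.array([-np.sin(a),np.cos(a),0])
    th=np.radians(30+extra); z=np.sin(th)*rx-np.cos(th)*np.array([0,0,1.]); x=-ry
    return R.from_matrix(np.stack([x,np.cross(z,x),z],1)),z
AX=np.array([.5026,-.237,.026])
def tcp_for(axle,yaw,s=.077,back=0):
    r,z=lean(yaw); return axle-z*(s-.019+back),r
E
python3 - <<'E'
from h import *
p,r=tcp_for(AX,92.7,back=.11);print(p);plan(p,r)
e,r0,s=tcp();rv=(r0.inv()*r).as_rotvec();half=r0*R.from_rotvec(rv*.5);plan(p+[0,0,.03],half)
E
```

```text
[ 0.50655694 -0.32090675  0.17149227]
shift [-0.0649 -0.0036  0.1296] turn [0.5248 0.5109 1.9113] rows~ 2.782326417897016 12.864042280649706
shift [-0.0649 -0.0036  0.0921] turn [0.2624 0.2555 0.9556] rows~ 2.1625418958335936 6.432021140324854
```

```bash
python3 -m handwheel '[[0,[-0.02,0,0],[0.262,0.256,0.956]],[0,[-0.04,0,0.02],[0.262,0.256,0.956]],[0,[-0.065,-0.004,0.03],[0.262,0.256,0.956]],[0,[-0.065,-0.004,0.05],[0.262,0.256,0.956]],[0,[-0.065,-0.004,0.05],[0.262,0.256,0.956]],[0,[-0.065,-0.004,0.05],[0.262,0.256,0.956]],[0,[-0.065,-0.004,0.05],[0.262,0.256,0.956]],[0,[-0.065,-0.004,0.05],[0.262,0.256,0.956]]]'; python3 - <<'E'
from h import *
p,r=tcp_for(AX,92.7,back=.11);plan(p,r);print(env.state()['q'])
E
```

```text
t: 7.2
eef_pos: [0.5074, -0.3194, 0.2348]
tool_rot: [-2.877, -0.108, 0.818]
force: [0.0, -0.8, -0.9]
width: 0.0427
finger_force: 0.0
shift [-0.0107  0.021   0.0756] turn [0.2603 0.2563 0.957 ] rows~ 1.5199550758039593 6.438141050773853
[-0.74372633  0.49752384  1.31062767  0.10654885  1.59822755 -0.0164107 ]
```

```bash
python3 -m handwheel '[[0,[-0.0107,0.021,0.07],[0.26,0.256,0.957]],[0,[-0.0107,0.021,0.07],[0.26,0.256,0.957]],[0,[-0.0107,0.021,0.07],[0.26,0.256,0.957]],[0,[-0.0107,0.021,0.07],[0.26,0.256,0.957]],[0,[-0.0107,0.021,0.07],[0.26,0.256,0.957]],[0,[-0.0107,0.021,0.07],[0.26,0.256,0.957]],[0,[-0.0107,0.021,0.07],[0.26,0.256,0.957]],[0,[-0.0107,0.021,0.07],[0.26,0.256,0.957]]]'; python3 - <<'E'
from h import *
p,r=tcp_for(AX,92.7);plan(p,r);print(env.state()['q'])
p,d,c=cap('wrist','w2.png')
E
```

```text
t: 7.87
eef_pos: [0.5067, -0.3227, 0.1766]
tool_rot: [-2.62, -0.001, 0.048]
force: [0.6, -0.0, -0.1]
width: 0.0426
finger_force: 0.0
shift [-0.0002  0.001   0.1442] turn [ 0.0024 -0.0007  0.0021] rows~ 2.766189643805343 0.02028340177804388
[-0.87387274  0.62480823  1.31869771  0.30722186  1.62439353  0.59798864]
```

View pics/w2.png

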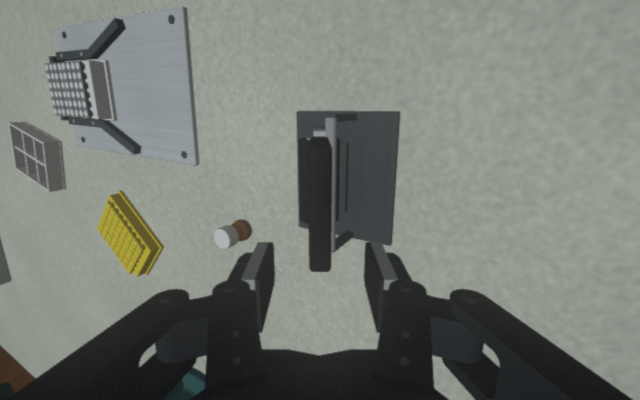

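The grip, edge-on at (320,200), is centred between the pads at 260 and 378. I advance and close.

```bash
python3 -m handwheel '[[0,[0,0.001,0.035],[0,0,0]],[0,[0,0.001,0.07],[0,0,0]],[0,[0,0.001,0.1],[0,0,0]],[0,[0,0.001,0.125],[0,0,0]],[0,[0,0.001,0.14],[0,0,0]],[0,[0,0.001,0.144],[0,0,0]],[0,[0,0.001,0.144],[0,0,0]]]'; python3 -m handwheel '[[1,[0,0,0],[0,0,0]],[1,[0,0,0],[0,0,0]],[1,[0,0,0],[0,0,0]],[1,[0,0,0],[0,0,0]],[1,[0,0,0],[0,0,0]],[1,[0,0,0],[0,0,0]]]' 100;  python3 - <<'E'
from h import *
e,r,s=tcp();print(s['force'],s['tool_rot']);
_,z=lean(92.7);print('axle est',e+r.as_matrix()[:,2]*.058)
E
```

```text
t: 8.5
eef_pos: [0.5046, -0.2665, 0.0766]
tool_rot: [-2.621, -0.002, 0.051]
force: [-0.6, -0.6, -0.4]
width: 0.0428
finger_force: 0.0
t: 9.0
eef_pos: [0.5053, -0.2676, 0.0785]
tool_rot: [-2.621, -0.004, 0.048]
force: [1.1, 2.7, 5.1]
width: 0.015
finger_force: 96.6
[1.14973577 2.71172644 5.11764951] [-2.62080822 -0.00434292  0.04772086]
axle est [ 0.50416454 -0.23875772  0.02821772]
```

```bash
cat >> h.py <<'E'
E0=np.array([.5053,-.2676,.0785]);R0=R.from_euler('xyz',[-2.621,-.004,.048])
AXT=R0.inv().apply(AX-E0)   # axle in tool frame as grasped
def axle():
    e,r,s=tcp(); return e+r.apply(AXT),s
NO=np.array([.578,.1212]);NX=np.array([-.0192,.9998]);NY=np.array([-.9998,-.0192])
def nest(p): d=np.array(p[:2])-NO; return np.array([d@NX,d@NY])
def goto(axw,dyaw=0,droll=None):
    r=R.from_euler('z',dyaw,degrees=True)*R0
    plan(np.array(axw)-r.apply(AXT),r)
E
python3 -m handwheel '[[1,[0,-0.01,-0.018],[0,0,0]],[1,[0,-0.03,-0.05],[0,0,0]],[1,[0,-0.05,-0.085],[0,0,0]],[1,[0,-0.07,-0.12],[0,0,0]],[1,[0,-0.09,-0.155],[0,0,0]],[1,[0,-0.1,-0.173],[0,0,0]],[1,[0,-0.1,-0.173],[0,0,0]]]';  python3 - <<'E'
from h import *
print(AXT)
for n in ('scene','side'):
    cap(n,'aft_%s.png'%n)
    A=cloud(n)[0].reshape(-1,3);A=A[~np.isnan(A).any(1)]
    P=A[(A[:,0]>.5)&(A[:,0]<.66)&(A[:,1]>.08)&(A[:,1]<.29)&(A[:,2]>.031)&(A[:,2]<.07)]
    rc=cv2.minAreaRect(P[:,:2].astype(np.float32)*1000);print(n,rc,nest(np.array(rc[0])/1000),np.percentile(P[:,2],[10,50,75,95]))
print(axle()[0],nest(axle()[0]))
goto([*(NO+NX*.0305),.12],-1.6)
E
```

```text
t: 9.58
eef_pos: [0.5059, -0.2695, 0.2408]
tool_rot: [-2.629, -0.008, 0.048]
force: [0.4, -0.8, -6.2]
width: 0.0148
finger_force: 98.6
[-0.00143864 -0.00051751  0.06080759]
scene ((575.206787109375, 195.78201293945312), (80.77887725830078, 121.12866973876953), 1.2577418088912964) [0.07462073 0.00136068] [0.03443498 0.04211144 0.04293698 0.04399745]
side ((575.4962158203125, 197.78515625), (80.82315826416016, 124.15483856201172), 0.33896222710609436) [0.07661791 0.00103285] [0.03396425 0.04117298 0.04220365 0.04350129]
[ 0.50142367 -0.23757928  0.18379648] [-0.35723726  0.08344958]
shift [ 0.1167 -0.3787  0.3077] turn [0.0043 0.0185 0.0298] rows~ 9.62417611878714 0.22179258750647524
```

The plate is home (nest x≈0.0756, y≈0.001, <1° skew), with strip tops at about z 0.043. I carry the roller over.

```bash
python3 -m handwheel '[[1,[0.012,-0.035,0.02],[0,0,0]],[1,[0.024,-0.08,0.05],[0.004,0.018,0.03]],[1,[0.035,-0.12,0.08],[0.004,0.018,0.03]],[1,[0.048,-0.16,0.11],[0.004,0.018,0.03]],[1,[0.06,-0.2,0.14],[0.004,0.018,0.03]],[1,[0.075,-0.24,0.17],[0.004,0.018,0.03]],[1,[0.09,-0.28,0.2],[0.004,0.018,0.03]],[1,[0.1,-0.31,0.22],[0.004,0.018,0.03]]]';  python3 - <<'E'
from h import *
print(axle()[0],nest(axle()[0]))
goto([.577,.1505,.085],-1.6)
E
```

```text
t: 10.35
eef_pos: [0.5678, 0.0423, 0.2042]
tool_rot: [-2.617, 0.002, 0.021]
force: [-0.3, -0.4, -4.9]
width: 0.0149
finger_force: 99.1
[0.56558056 0.07319606 0.15184368] [-0.04775589  0.01333864]
shift [ 0.0161 -0.0418  0.1205] turn [-0.005   0.0078 -0.0027] rows~ 2.466545005140054 0.060634591842395294
```

```bash
python3 -m handwheel '[[1,[0.005,-0.02,0.03],[0,0.006,0]],[1,[0.01,-0.035,0.06],[0,0.006,0]],[1,[0.016,-0.042,0.09],[0,0.006,0]],[1,[0.016,-0.042,0.11],[0,0.006,0]],[1,[0.016,-0.042,0.12],[0,0.006,0]],[1,[0.016,-0.042,0.12],[0,0.006,0]],[1,[0.016,-0.042,0.12],[0,0.006,0]]]';  python3 - <<'E'
from h import *
for i in range(2): print(axle()[0],nest(axle()[0]),env.state()['force'])
goto([.577,.1505,.064],-1.6)
p,d,c=cap('side','r1.png'); cv2.imwrite('pics/c3.png',cv2.resize(p[150:370,180:400,::-1],(580,580)))
E
```

```text
t: 10.93
eef_pos: [0.58, 0.1162, 0.1395]
tool_rot: [-2.619, -0.004, 0.018]
force: [0.6, 0.6, -3.8]
width: 0.0152
finger_force: 98.9
[0.5782055  0.14695131 0.08707905] [ 0.02574221 -0.00069988] [ 0.60334989  0.57135646 -3.83255549]
[0.5782055  0.14695131 0.08707905] [ 0.02574221 -0.00069988] [ 0.60334989  0.57135646 -3.83255549]
shift [-0.0015  0.0104  0.0272] turn [-0.0031 -0.0011 -0.002 ] rows~ 0.5593551590059387 0.024155383362423264
```

View pics/c3.png

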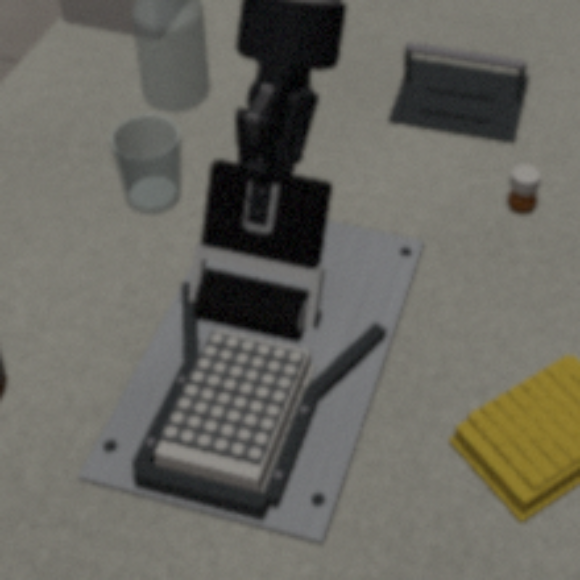

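The wheel is above the near strip row and square to the plate. I now descend until I feel it.

```bash
python3 -m handwheel '[[1,[-0.0015,0,0.009],[0,0,0]],[1,[-0.0015,0.004,0.016],[0,0,0]],[1,[-0.0015,0.0079,0.0229],[0,0,0]],[1,[-0.0015,0.0079,0.0229],[0,0,0]]]'; python3 -m handwheel '[[1,[0,0.0006,0.0011],[0,0,0]],[1,[0,0.0012,0.0022],[0,0,0]],[1,[0,0.0018,0.0033],[0,0,0]],[1,[0,0.0018,0.0033],[0,0,0]]]';   python3 - <<'E'
from h import *
a,s=axle();print(a,nest(a)[0]-.076,s['force'])
E
```

```text
t: 11.32
eef_pos: [0.5791, 0.1197, 0.1204]
tool_rot: [-2.619, -0.005, 0.018]
force: [-0.8, 0.2, -4.9]
width: 0.0145
finger_force: 99.0
t: 11.65
eef_pos: [0.58, 0.1201, 0.1187]
tool_rot: [-2.619, -0.007, 0.018]
force: [-0.9, 0.1, -5.5]
width: 0.0146
finger_force: 99.0
[0.57836412 0.15084466 0.0662594 ] -0.04636825862933738 [-0.86240598  0.06210411 -5.47700968]
```

```bash
python3 -m handwheel '[[1,[0,0.0012,0.0022],[0,0,0]],[1,[0,0.0018,0.0033],[0,0,0]],[1,[0,0.0018,0.0033],[0,0,0]]]'; python3 -m handwheel '[[1,[0,0.0006,0.0011],[0,0,0]],[1,[0,0.0012,0.0022],[0,0,0]],[1,[0,0.0012,0.0022],[0,0,0]]]';   python3 -m handwheel '[[1,[0,0.0006,0.0011],[0,0,0]],[1,[0,0.0012,0.0022],[0,0,0]],[1,[0,0.0012,0.0022],[0,0,0]]]'
```

```text
t: 11.9
eef_pos: [0.5799, 0.1202, 0.1155]
tool_rot: [-2.619, -0.007, 0.018]
force: [-0.4, 0.1, -5.2]
width: 0.0151
finger_force: 99.0
t: 12.15
eef_pos: [0.5801, 0.1207, 0.1143]
tool_rot: [-2.618, -0.007, 0.018]
force: [0.1, -0.4, 1.5]
width: 0.0146
finger_force: 99.7
t: 12.4
eef_pos: [0.5802, 0.1205, 0.1126]
tool_rot: [-2.618, -0.007, 0.018]
force: [-2.4, -1.5, 7.8]
width: 0.0146
finger_force: 100.7
```

```bash
python3 -m handwheel '[[1,[0,0.0006,0.0011],[0,0,0]],[1,[0,0.0009,0.0016],[0,0,0]],[1,[0,0.0009,0.0016],[0,0,0]]]';   python3 - <<'E'
from h import *
a,s=axle();print(a,nest(a)[0]-.076,s['force'])
E
```

```text
t: 12.65
eef_pos: [0.5802, 0.1205, 0.1115]
tool_rot: [-2.617, -0.008, 0.018]
force: [-2.9, -1.6, 8.5]
width: 0.0147
finger_force: 101.0
[0.57857912 0.15132714 0.05905602] -0.045890007313909846 [-2.88215082 -1.55510701  8.4934149 ]
```

```bash
python3 -m handwheel '[[1,[0,0.0006,0.0011],[0,0,0]],[1,[0,0.0009,0.0016],[0,0,0]],[1,[0,0.0009,0.0016],[0,0,0]]]'
```

```text
t: 12.9
eef_pos: [0.5803, 0.1211, 0.1112]
tool_rot: [-2.616, -0.008, 0.018]
force: [-4.0, -2.6, 16.7]
width: 0.0147
finger_force: 101.7
```

```bash
python3 -m handwheel '[[1,[0,-0.0022,0.0012],[0,0,0]],[1,[0,-0.0043,0.0025],[0,0,0]],[1,[0,-0.0065,0.0037],[0,0,0]]]';   python3 - <<'E'
from h import *
a,s=axle();print(a,nest(a)[0]-.076,s['force'])
E
```

```text
t: 13.15
eef_pos: [0.5801, 0.1273, 0.1112]
tool_rot: [-2.615, -0.008, 0.018]
force: [-3.0, 0.0, 14.8]
width: 0.0147
finger_force: 101.4
[0.57853921 0.15827121 0.05882484] -0.038946554949185704 [-3.00623127e+00  9.14319344e-03  1.47559424e+01]
```

```bash
python3 -m handwheel '[[1,[0,-0.0022,0.0012],[0,0,0]],[1,[0,-0.0043,0.0025],[0,0,0]],[1,[0,-0.0065,0.0037],[0,0,0]],[1,[0,-0.0087,0.005],[0,0,0]]]'; python3 -m handwheel '[[1,[0,-0.0022,0.0012],[0,0,0]],[1,[0,-0.0043,0.0025],[0,0,0]],[1,[0,-0.0065,0.0037],[0,0,0]],[1,[0,-0.0087,0.005],[0,0,0]]]';  python3 - <<'E'
from h import *
a,s=axle();print(a,nest(a)[0]-.076,s['force'])
E
```

```text
t: 13.48
eef_pos: [0.5801, 0.1349, 0.1112]
tool_rot: [-2.616, -0.008, 0.018]
force: [-4.4, -2.1, 17.2]
width: 0.0148
finger_force: 102.0
t: 13.82
eef_pos: [0.58, 0.1431, 0.1113]
tool_rot: [-2.616, -0.008, 0.018]
force: [-5.4, -4.8, 19.4]
width: 0.0148
finger_force: 102.3
[0.57842277 0.17398322 0.05893592] -0.02323545737538201 [-5.35541798 -4.84899474 19.35377392]
```

```bash
python3 -m handwheel '[[1,[0,-0.0032,0.0],[0,0,0]],[1,[0,-0.0053,0.0012],[0,0,0]],[1,[0,-0.0075,0.0024],[0,0,0]],[1,[0,-0.0097,0.0037],[0,0,0]]]'; python3 -m handwheel '[[1,[0,-0.0022,0.0012],[0,0,0]],[1,[0,-0.0043,0.0025],[0,0,0]],[1,[0,-0.0065,0.0037],[0,0,0]],[1,[0,-0.0087,0.005],[0,0,0]]]';  python3 - <<'E'
from h import *
a,s=axle();print(a,nest(a)[0]-.076,s['force'])
E
```

```text
t: 14.15
eef_pos: [0.5797, 0.1507, 0.1115]
tool_rot: [-2.618, -0.008, 0.018]
force: [-2.5, -1.4, 8.5]
width: 0.0147
finger_force: 100.6
t: 14.48
eef_pos: [0.5796, 0.1585, 0.1115]
tool_rot: [-2.618, -0.008, 0.018]
force: [-3.8, -4.9, 11.1]
width: 0.0147
finger_force: 101.5
[0.57804973 0.18935704 0.05912025] -0.007857544727527005 [-3.80805437 -4.89400824 11.0756699 ]
```

```bash
python3 -m handwheel '[[1,[0,-0.002,0.0016],[0,0,0]],[1,[0,-0.0041,0.0029],[0,0,0]],[1,[0,-0.0063,0.0041],[0,0,0]],[1,[0,-0.0085,0.0054],[0,0,0]]]'; python3 -m handwheel '[[1,[0,-0.0022,0.0012],[0,0,0]],[1,[0,-0.0043,0.0025],[0,0,0]],[1,[0,-0.0065,0.0037],[0,0,0]],[1,[0,-0.0087,0.005],[0,0,0]]]';  python3 -m handwheel '[[1,[0,-0.0022,0.0012],[0,0,0]],[1,[0,-0.0043,0.0025],[0,0,0]],[1,[0,-0.0065,0.0037],[0,0,0]],[1,[0,-0.0087,0.005],[0,0,0]]]';  python3 - <<'E'
from h import *
a,s=axle();print(a,nest(a)[0]-.076,s['force'])
E
```

```text
t: 14.82
eef_pos: [0.5794, 0.1674, 0.1114]
tool_rot: [-2.616, -0.008, 0.018]
force: [-2.2, -0.6, 10.6]
width: 0.0148
finger_force: 100.7
t: 15.15
eef_pos: [0.5794, 0.1749, 0.1115]
tool_rot: [-2.617, -0.008, 0.018]
force: [-2.5, -2.8, 9.7]
width: 0.0151
finger_force: 101.2
t: 15.48
eef_pos: [0.5793, 0.183, 0.1115]
tool_rot: [-2.617, -0.008, 0.018]
force: [-3.2, -6.0, 13.5]
width: 0.0148
finger_force: 101.7
[0.57769653 0.21381351 0.05907532] 0.01660081591194551 [-3.23929216 -6.02047634 13.52476765]
```

```bash
python3 -m handwheel '[[1,[0,-0.0022,0.0013],[0,0,0]],[1,[0,-0.0043,0.0026],[0,0,0]],[1,[0,-0.0065,0.0038],[0,0,0]],[1,[0,-0.0087,0.0051],[0,0,0]]]'; python3 -m handwheel '[[1,[0,-0.0022,0.0012],[0,0,0]],[1,[0,-0.0043,0.0025],[0,0,0]],[1,[0,-0.0065,0.0037],[0,0,0]],[1,[0,-0.0087,0.005],[0,0,0]]]';  python3 -m handwheel '[[1,[0,-0.0022,0.0012],[0,0,0]],[1,[0,-0.0043,0.0025],[0,0,0]],[1,[0,-0.0065,0.0037],[0,0,0]],[1,[0,-0.0087,0.005],[0,0,0]]]';  python3 - <<'E'
from h import *
a,s=axle();print(a,nest(a)[0]-.076,s['force'])
E
```

```text
t: 15.82
eef_pos: [0.579, 0.1913, 0.1114]
tool_rot: [-2.617, -0.008, 0.018]
force: [-2.3, -1.7, 11.1]
width: 0.0146
finger_force: 100.7
t: 16.15
eef_pos: [0.579, 0.1989, 0.1114]
tool_rot: [-2.618, -0.008, 0.018]
force: [-3.2, -3.8, 12.2]
width: 0.0148
finger_force: 101.7
t: 16.48
eef_pos: [0.5788, 0.2076, 0.1114]
tool_rot: [-2.617, -0.008, 0.018]
force: [-2.5, -0.3, 9.1]
width: 0.015
finger_force: 100.6
[0.57720884 0.23846554 0.05898806] 0.0412572762904516 [-2.45600969 -0.33076247  9.07099632]
```

```bash
python3 -m handwheel '[[1,[0,-0.0020,0.0018],[0,0,0]],[1,[0,-0.0037,0.0030],[0,0,0]],[1,[0,-0.005,0.0038],[0,0,0]],[1,[0,-0.005,0.0038],[0,0,0]]]'; python3 -m handwheel '[[1,[0,0.0022,-0.0012],[0,0,0]],[1,[0,0.0054,-0.0031],[0,0,0]],[1,[0,0.0087,-0.005],[0,0,0]],[1,[0,0.0119,-0.0069],[0,0,0]],[1,[0,0.0152,-0.0087],[0,0,0]]]';  python3 - <<'E'
from h import *
a,s=axle();print(a,nest(a)[0]-.076,s['force'])
E
```

```text
t: 16.82
eef_pos: [0.5787, 0.2131, 0.1112]
tool_rot: [-2.615, -0.008, 0.018]
force: [-2.2, 0.7, 11.6]
width: 0.0146
finger_force: 100.7
t: 17.23
eef_pos: [0.579, 0.199, 0.1112]
tool_rot: [-2.615, -0.008, 0.018]
force: [-2.1, 0.2, 12.6]
width: 0.0146
finger_force: 100.8
[0.577433   0.22993652 0.05890371] 0.03272566310114908 [-2.13908546  0.2112393  12.58182211]
```

```bash
python3 -m handwheel '[[1,[0,0.0033,-0.0019],[0,0,0]],[1,[0,0.0065,-0.0037],[0,0,0]],[1,[0,0.0097,-0.0056],[0,0,0]],[1,[0,0.013,-0.0075],[0,0,0]],[1,[0,0.0162,-0.0094],[0,0,0]],[1,[0,0.0195,-0.0113],[0,0,0]]]'; python3 -m handwheel '[[1,[0,0.0033,-0.0019],[0,0,0]],[1,[0,0.0065,-0.0037],[0,0,0]],[1,[0,0.0097,-0.0056],[0,0,0]],[1,[0,0.013,-0.0075],[0,0,0]],[1,[0,0.0162,-0.0094],[0,0,0]],[1,[0,0.0195,-0.0113],[0,0,0]]]';python3 -m handwheel '[[1,[0,0.0033,-0.0019],[0,0,0]],[1,[0,0.0065,-0.0037],[0,0,0]],[1,[0,0.0097,-0.0056],[0,0,0]],[1,[0,0.013,-0.0075],[0,0,0]],[1,[0,0.0162,-0.0094],[0,0,0]],[1,[0,0.0195,-0.0113],[0,0,0]]]'; python3 - <<'E'
from h import *
a,s=axle();print(a,nest(a)[0]-.076,s['force'])
E
```

```text
t: 17.73
eef_pos: [0.5794, 0.1809, 0.1113]
tool_rot: [-2.615, -0.008, 0.018]
force: [-1.9, 0.3, 11.8]
width: 0.0146
finger_force: 100.7
t: 18.23
eef_pos: [0.5797, 0.1628, 0.1113]
tool_rot: [-2.615, -0.008, 0.018]
force: [-2.3, -0.3, 11.7]
width: 0.0151
finger_force: 100.7
t: 18.73
eef_pos: [0.5801, 0.1447, 0.1113]
tool_rot: [-2.615, -0.008, 0.018]
force: [-1.7, 0.9, 12.2]
width: 0.0148
finger_force: 100.7
[0.57855313 0.17568472 0.05896207] -0.021536792925581805 [-1.74065651  0.89198333 12.22776828]
```

```bash
python3 -m handwheel '[[1,[0,0.0033,-0.0019],[0,0,0]],[1,[0,0.0065,-0.0037],[0,0,0]],[1,[0,0.0097,-0.0056],[0,0,0]],[1,[0,0.013,-0.0075],[0,0,0]],[1,[0,0.0162,-0.0094],[0,0,0]],[1,[0,0.0195,-0.0113],[0,0,0]],[1,[0,0.0227,-0.0131],[0,0,0]]]'; python3 -m handwheel '[[1,[0,-0.006,-0.01],[0,0,0]],[1,[0,-0.024,-0.042],[0,0,0]],[1,[0,-0.048,-0.084],[0,0,0]],[1,[0,-0.065,-0.11],[0,0,0]],[1,[0,-0.045,-0.12],[0,0,0]],[1,[0,0,-0.14],[0,0,0]],[1,[0,0.04,-0.16],[0,0,0]],[1,[0,0.08,-0.18],[0,0,0]]]';python3 - <<'E'
from h import *
for n in ('scene','side'):
    cap(n)
    A=cloud(n)[0].reshape(-1,3);A=A[~np.isnan(A).any(1)]
    P=A[(A[:,0]>.5)&(A[:,0]<.66)&(A[:,1]>.08)&(A[:,1]<.29)&(A[:,2]>.031)&(A[:,2]<.07)]
    rc=cv2.minAreaRect(P[:,:2].astype(np.float32)*1000);print(n,rc,nest(np.array(rc[0])/1000),np.percentile(P[:,2],[10,50,75,95]))
    for x in np.arange(-45.5,46,13):
        q=(P[:,:2]-NO); u=q@NX-.076
        v=q@NY; print(np.median(P[(abs(u-x/1000)<.005)&(v>.005)&(v<.035),2]).round(4),np.median(P[(abs(u-x/1000)<.005)&(v<-.005)&(v>-.035),2]).round(4),end=' ')
    print()
print(axle()); goto(AX+[0,0,.08],0)
E
```

```text
t: 19.32
eef_pos: [0.5805, 0.1237, 0.1112]
tool_rot: [-2.616, -0.008, 0.018]
force: [-1.9, 0.3, 12.0]
width: 0.0145
finger_force: 100.7
t: 19.98
eef_pos: [0.5812, -0.0061, 0.2017]
tool_rot: [-2.621, -0.007, 0.019]
force: [0.1, 0.3, -4.9]
width: 0.0153
finger_force: 99.4
scene ((574.6600952148438, 196.27615356445312), (80.94222259521484, 124.58775329589844), 1.214656114578247) [0.07512526 0.00189777] [0.03449379 0.03845421 0.03927908 0.04039899]
0.0389 0.0386 0.0388 0.0386 0.039 0.0389 0.0388 0.0392 0.039 0.0388 0.0389 0.0387 0.0389 0.0388 0.0387 0.0389 
side ((575.9905395507812, 198.26614379882812), (80.80371856689453, 126.0818099975586), 0.9406234622001648) [0.07708931 0.00052939] [0.03382589 0.03744423 0.03848341 0.03984082]
0.0377 0.0382 0.038 0.0381 0.0381 0.0376 0.0379 0.0379 0.0378 0.038 0.038 0.0381 0.0382 0.038 0.0378 0.038 
(array([0.581495  , 0.01975361, 0.1481645 ]), {'t': 20.0833, 'q': array([-0.43537903,  0.45691241,  1.56563932,  0.47475181,  1.37763491,
        0.96550849]), 'joint_velocities': array([ 0.05868553, -0.01694758,  0.03776032,  0.07742291,  0.01785352,
        0.03984622]), 'joint_torque': array([ -1.80954762, -56.91869259, -24.66849267,   2.77111419,
         2.61519313,  -0.43541945]), 'eef_pos': array([ 0.58292323, -0.0107542 ,  0.20076806]), 'tool_rot': array([-2.62423598, -0.00801052,  0.01346599]), 'force': array([-0.248255  ,  0.40780174, -5.35967505]), 'wrist_torque': array([-0.69095075, -0.07951041, -0.05269665]), 'finger_force': 99.86531853675842, 'width': 0.015021646440062467})
shift [-0.1018  0.3036 -0.1129] turn [ 0.0044 -0.0262 -0.0356] rows~ 6.513858627216284 0.27956148145720927
```

All eight strips dropped uniformly by 4 mm (about 0.0427 to 0.0387), and the plate is still home. I carry the roller back.

```bash
python3 -m handwheel '[[1,[-0.015,0.045,-0.02],[0,-0.026,-0.035]],[1,[-0.03,0.09,-0.04],[0.004,-0.026,-0.035]],[1,[-0.045,0.135,-0.06],[0.004,-0.026,-0.035]],[1,[-0.06,0.18,-0.08],[0.004,-0.026,-0.035]],[1,[-0.08,0.225,-0.095],[0.004,-0.026,-0.035]],[1,[-0.095,0.27,-0.107],[0.004,-0.026,-0.035]],[1,[-0.102,0.3036,-0.113],[0.004,-0.026,-0.035]],[1,[-0.102,0.3036,-0.113],[0.004,-0.026,-0.035]]]'; python3 -m handwheel '[[1,[0,0,0],[0,0,0]],[1,[0,0,0],[0,0,0]]]'; python3 - <<'E'
from h import *
a,s=axle();print(a,s['force']); goto(AX+[0,0,.03],0)
for n in('side','scene'):
    p,d,c=cap(n,'back_%s.png'%n)
    A=cloud(n)[0].reshape(-1,3);A=A[~np.isnan(A).any(1)]
    # roller grip/yoke front-face plane relative to axle
    # wheel/roller points below grip region
    P=A[(A[:,0]>.43)&(A[:,0]<.58)&(A[:,1]>-.27)&(A[:,1]<-.18)&(A[:,2]>.075)&(A[:,2]<.14)]
    print(n,len(P),cv2.minAreaRect(P[:,:2].astype(np.float32)*1000),np.percentile(P[:,2],[1,5]))
p=cv2.imread('pics/back_scene.png');q=cv2.imread('pics/back_side.png')
cv2.imwrite('pics/c4.png',np.hstack([cv2.resize(p[130:300,170:340],(400,400)),cv2.resize(q[60:230,270:440],(400,400))]))
E
```

```text
t: 20.75
eef_pos: [0.5038, -0.2678, 0.1557]
tool_rot: [-2.621, -0.001, 0.047]
force: [1.4, -0.4, -4.9]
width: 0.0145
finger_force: 101.2
t: 20.92
eef_pos: [0.505, -0.2612, 0.1582]
tool_rot: [-2.615, -0.003, 0.052]
force: [0.7, 0.3, -5.6]
width: 0.0148
finger_force: 101.2
[ 0.50212258 -0.23028133  0.10587732] [ 0.70721705  0.31155027 -5.64611437]
shift [-0.0002  0.0382  0.0497] turn [-0.0074  0.0039  0.0031] rows~ 1.2016827893966253 0.056238126041881505
side 741 ((502.7745666503906, -227.7861785888672), (103.48123931884766, 42.43039321899414), 3.053034782409668) [0.09146683 0.09662192]
scene 776 ((507.8294677734375, -232.03846740722656), (92.86600494384766, 49.230838775634766), 1.30278480052948) [0.08948702 0.09766018]
```

View pics/c4.png

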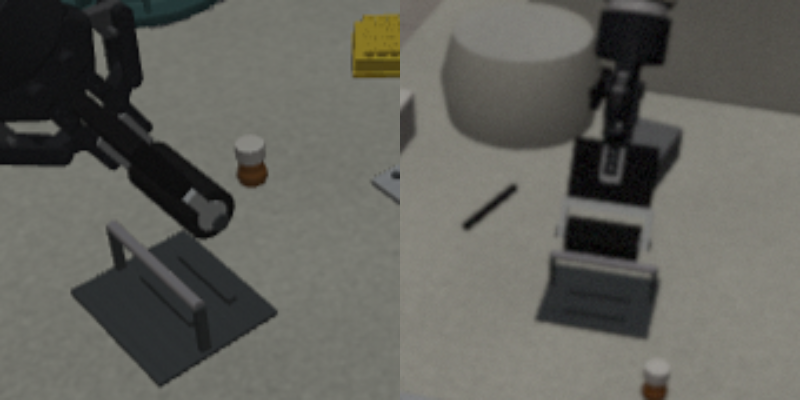

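The roller hangs square above the rest, with the bar and trough clear, in the same lean as before. I lower it.

```bash
python3 -m handwheel '[[1,[0,0.015,0.012],[-0.007,0.004,0.003]],[1,[0,0.025,0.025],[-0.007,0.004,0.003]],[1,[0,0.033,0.042],[-0.007,0.004,0.003]],[1,[0,0.0375,0.05],[-0.007,0.004,0.003]],[1,[0,0.0375,0.05],[-0.007,0.004,0.003]]]'; python3 - <<'E'
from h import *
a,s=axle();print(a,s['force']); goto(AX+[0,0.001,.004],0)
E
```

```text
t: 21.43
eef_pos: [0.5045, -0.2656, 0.1071]
tool_rot: [-2.618, -0.002, 0.05]
force: [-0.0, 0.2, -5.7]
width: 0.015
finger_force: 101.1
[ 0.50162131 -0.23491223  0.05463594] [-0.039414    0.23725453 -5.68280185]
shift [0.0009 0.0164 0.026 ] turn [-0.0034  0.0036  0.0005] rows~ 0.5895002291706004 0.03154743877658562
```

```bash
python3 -m handwheel '[[1,[0.001,0.006,0.009],[-0.003,0.003,0]],[1,[0.001,0.011,0.017],[-0.003,0.003,0]],[1,[0.001,0.0155,0.0245],[-0.003,0.003,0]],[1,[0.001,0.0155,0.0245],[-0.003,0.003,0]],[1,[0.001,0.0155,0.0245],[-0.003,0.003,0]]]'; python3 -m handwheel '[[1,[0,0.0006,0.0011],[0,0,0]],[1,[0,0.0012,0.0022],[0,0,0]],[1,[0,0.0012,0.0022],[0,0,0]]]'; python3 - <<'E'
from h import *
a,s=axle();print(a,s['force']); goto(AX,0)
E
```

```text
t: 21.85
eef_pos: [0.5061, -0.2682, 0.0853]
tool_rot: [-2.623, -0.006, 0.047]
force: [0.5, 0.3, -4.8]
width: 0.015
finger_force: 101.2
t: 22.1
eef_pos: [0.5065, -0.2685, 0.0838]
tool_rot: [-2.624, -0.007, 0.047]
force: [0.2, -0.6, -5.5]
width: 0.0151
finger_force: 101.2
[ 0.50392629 -0.23809074  0.03117462] [ 0.17577285 -0.62073566 -5.52237507]
shift [-0.0014  0.0022  0.0063] turn [ 0.0036 -0.0035  0.001 ] rows~ 0.1312435798587209 0.032324817665093174
```

```bash
python3 -m handwheel '[[1,[-0.001,0.001,0.002],[0.003,0,0]],[1,[-0.0014,0.0014,0.004],[0.003,0,0]],[1,[-0.0014,0.0014,0.004],[0.003,0,0]],[1,[-0.0014,0.0014,0.004],[0.003,0,0]]]'; python3 -m handwheel '[[1,[0,0.0006,0.0011],[0,0,0]],[1,[0,0.0012,0.0022],[0,0,0]],[1,[0,0.0012,0.0022],[0,0,0]]]'; python3 - <<'E'
from h import *
a,s=axle();print(a,s['force']); goto(AX,0)
E
```

```text
t: 22.43
eef_pos: [0.505, -0.2676, 0.0802]
tool_rot: [-2.621, -0.006, 0.047]
force: [0.3, 0.5, -5.0]
width: 0.0148
finger_force: 101.2
t: 22.68
eef_pos: [0.5053, -0.2672, 0.0792]
tool_rot: [-2.62, -0.007, 0.048]
force: [-0.8, 1.3, 3.8]
width: 0.015
finger_force: 102.3
[ 0.50273809 -0.23653606  0.02674703] [-0.83206871  1.33979833  3.77318869]
shift [-0.      0.0009  0.0005] turn [-0.0018 -0.0032  0.0012] rows~ 0.01926583727971115 0.024587160436887173
```

It is seated: the load has transferred to the rest. I release and retract along the handle.

```bash
python3 -m handwheel '[[0.4,[0,0,0],[0,0,0]],[0,[0,0,0],[0,0,0]],[0,[0,0,0],[0,0,0]],[0,[0,0,0],[0,0,0]],[0,[0,0,0],[0,0,0]]]'; python3 -m handwheel '[[0,[0,0,-0.03],[0,0,0]],[0,[0,0,-0.07],[0,0,0]],[0,[0,0,-0.11],[0,0,0]],[0,[0,0,-0.15],[0,0,0]],[0,[0,0,-0.19],[0,0,0]],[0,[0,0,-0.19],[0,0,0]],[0,[0,0,-0.19],[0,0,0]]]'; python3 - <<'E'
from h import *
ps=[]
for n in ('wrist','side','scene'):
    p,d,c=cap(n,'fin_%s.png'%n); ps.append(p)
    A=cloud(n)[0].reshape(-1,3);A=A[~np.isnan(A).any(1)]
    G=A[(A[:,0]>.43)&(A[:,0]<.58)&(A[:,1]>-.3)&(A[:,1]<-.24)&(A[:,2]>.075)&(A[:,2]<.125)]
    print(n,len(G),cv2.minAreaRect(G[:,:2].astype(np.float32)*1000),np.percentile(G[:,2],99))
    P=A[(A[:,0]>.5)&(A[:,0]<.66)&(A[:,1]>.08)&(A[:,1]<.29)&(A[:,2]>.031)&(A[:,2]<.07)]
    if len(P): rc=cv2.minAreaRect(P[:,:2].astype(np.float32)*1000);print(n,rc,nest(np.array(rc[0])/1000))
cv2.imwrite('pics/c5.png',np.hstack([cv2.resize(ps[1][60:300,200:440,::-1],(400,400)),cv2.resize(ps[2][130:300,170:340,::-1],(400,400))]))
E
```

```text
t: 23.1
eef_pos: [0.5054, -0.268, 0.0783]
tool_rot: [-2.622, -0.007, 0.047]
force: [-0.2, -0.3, -0.1]
width: 0.0431
finger_force: 0.0
t: 23.68
eef_pos: [0.5087, -0.3452, 0.2117]
tool_rot: [-2.625, -0.009, 0.046]
force: [0.1, 0.0, -2.0]
width: 0.0426
finger_force: 0.0
wrist 2191 ((508.68975830078125, -287.56695556640625), (96.26676177978516, 35.13531494140625), 17.627605438232422) 0.12051539723477825
wrist ((575.6082763671875, 195.0510711669922), (79.9530029296875, 122.15117645263672), 0.9595800042152405) [0.07388222 0.0009733 ]
side 695 ((505.4350891113281, -269.2902526855469), (92.53048706054688, 41.55202102661133), 3.7555015087127686) 0.11952974774772711
side ((575.6372680664062, 197.65948486328125), (80.27267456054688, 125.38195037841797), 0.8890868425369263) [0.07648956 0.00089424]
scene 627 ((503.68896484375, -275.0466003417969), (95.8363265991211, 39.769962310791016), 3.433997869491577) 0.12094124055407544
scene ((574.7210693359375, 197.40625), (81.7015380859375, 125.89151000976562), 1.7600252628326416) [0.07625396 0.00181511]
```

View pics/c5.png

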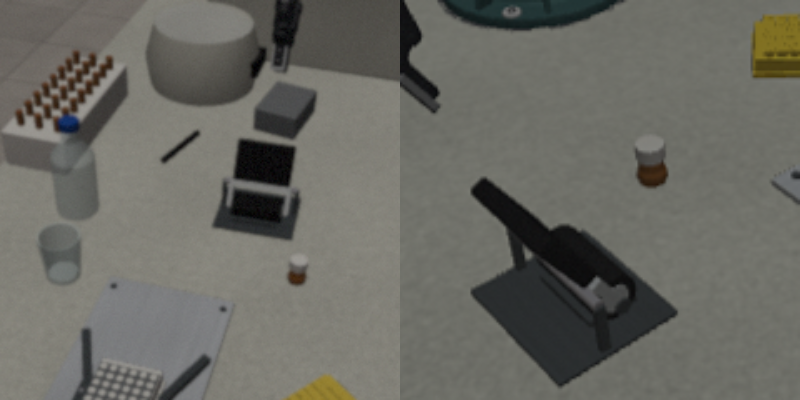

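The roller is seated and leaning as at the start, with its grip top at 0.1205 m. The vial and beaker are untouched, the plate is home and the gripper is clear.

```bash
python3 -m handwheel '[[0,[0,0,0],[0,0,0]],[0,[0,0,0],[0,0,0]],[0,[0,0,0],[0,0,0]],[0,[0,0,0],[0,0,0]]]'; python3 -c "
from workcell import env
print(env.finish_job())"
```

```text
t: 24.17
eef_pos: [0.5079, -0.3429, 0.2097]
tool_rot: [-2.62, -0.006, 0.048]
force: [-0.5, -0.1, -0.0]
width: 0.0432
finger_force: 0.0
the job is handed in; nothing more can be done
None
```

I handed the job in at about 24 s (no verdict was returned): the plate is home against the stop, all eight strips measure about 4 mm down, the roller is back in its rest leaning as before, and the beaker and vial were not touched; rolling force stayed mostly at 14–22 N, with a brief peak near 25 N.

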